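# Put up the folding splash guard at the frying pan and hold it

### The job

I am about to lay wet fish in the hot oil, so put up the folding splash guard for me. While it still stands in the wire rack, flip its leg out and down past the over-centre point until it snaps fully open, then lift the guard up out of the rack and stand it on the hob beside the frying pan, on the side opposite the pan's handle: centred on the bowl, square across the line of the handle, about 5 cm from the rim, leg on the side away from the pan. Finish while still holding it upright by its orange grip, its bottom edge and leg down on the hob, so that it cannot tip; never let it fall over, and do not shift the pan, mug, spice jar or fish tin.

Things in the scene. Friction and masses are not known exactly. Their poses are not given: they have to be found in the camera images.
- rack: Fixed wire rack right of the hob. Origin: under the middle of its front slot, on the worktop (6 mm below the hob, z = 0). z up, y along the slot, -x the open side to which the leg swings. Slot 15 mm wide, floor 16 mm above the origin, 6 mm uprights at y = +-107 mm, 103 mm high. A chopping board, 18 mm thick, top 151 mm above the origin, stands fixed 28 mm behind (+x).
- guard: The folding splash guard, 0.44 to 0.69 kg: an upright grey sheet in a steel flat-bar frame, 230 wide (its y) x 12 thick (its x) x 196 mm high (its z, up). Origin: centre of its underside. It starts upright in the rack's front slot, axes as the rack's. Its leg is on its -x side.
- guard_grip (a point): Middle of the orange silicone grip on the guard's top edge: 100 mm long (guard y), 14 mm thick (guard x), 30 mm high; its top, the guard's highest point, is 15 mm above this point, 181 mm above the underside. Flat faces; take it from above. Axes as the guard's.
- leg_hinge (a point): Middle of the leg's hinge axis, 16 mm out on the guard's -x side and 76 mm above its underside. The hinge axis runs along the guard's y.
- leg_bar (a point): Middle of the leg's orange foot bar: 10 mm in diameter, 82 mm long (guard y), carried 105 mm from the hinge by two 6 mm wires at guard y = +-36 mm, free between them. Folded: 52 mm out from the guard's middle plane (-x side), 174 mm above its underside, with room for a finger behind it. Open: 94 mm out, the bar's lower side level with the guard's underside.
- leg (a joint): Leg angle (rad): 0 folded up, grows as the bar swings out (guard -x) and down; 1.95 fully open at its stop. At q the leg points 20 degrees + q from straight up. An over-centre spring: below about q = 0.8 the leg springs shut, above 1.0 it snaps open by itself and stays. About 2 N at the bar along its arc (5 N pressed straight down) starts it; the force fades to none at 0.8.
- frying_pan: Black frying pan on the hob, loose, bowl 229 mm across and 59 mm high, wooden handle (51 to 93 mm above the hob) along the pan's -y, roughly to the robot's left. z up. Origin on the hob, 107 mm from the bowl's centre towards the handle.
- pan_centre (a point): Centre of the pan's bowl, on the hob; axes as the pan's (handle along -y). The rim is 114 mm from it. The guard's place is about y = +0.17, x = 0 in this frame (the side away from the handle), guard +x pointing at the pan (along pan -y).
- guard_left (a point): Point on the guard's underside near one end, guard y = +110 mm.
- guard_right (a point): Point on the guard's underside near the other end, guard y = -110 mm.
- mug: White and green striped mug, 82 mm, 100 mm high, at the back right of the hob; bystander, to be left alone. Origin on the hob.
- spice_jar_2: Glass spice jar with a dark cap, 41 mm, 104 mm high, on the right half of the hob; bystander. Origin on the hob.
- fish_tin: Flat oblong fish tin, 63 x 105 x 24 mm, at the front right of the hob; bystander. Origin on the hob.

How it is judged:
By the outcome, as a careful person would: the job done as asked, in the order asked, and still so for the second after the job is handed in, while the arm keeps its last pose, push and grip.
It also fails if it takes over 51 s, if anything falls off the work surface, if the arm or the gripper's body presses on something with over 40 N, if the wrist force passes 120 N, or if a joint passes its speed limit or range.

### The arm

A 6-joint arm with a two-finger parallel gripper is mounted at the origin on a cart in front of the work surface, level with it; the furniture and walls round the work are solid. World frame = base frame: x ahead of the robot, y to its left, z up, the work surface at z = 0. Lengths are in m, angles in rad, forces in N, time in s.
With the tool pointing down it reaches from about 0.375 to 0.975 m from the base axis. Payload 3.8 kg.
Tool frame: the origin (TCP) lies at the very end of the fingers, on their centre line; the grasp point (between the pads) lies 19 mm behind it (robot.grip_point_offset is the z of the grasp point in the tool frame, in m); z points along the fingers, y is the line along which they close (so a half turn about z gives the same grasp; the last joint's range is limited). The gripper opens to 85 mm and grips with 20 to 120 N. Pads are 22 mm wide; open, the fingers measure 114 mm over their backs; the gripper's body (76 mm by 85 mm) begins 54 mm behind the grasp point. The pads swing forward as they close: fully open they stand 13 mm farther back than shut.
Start: joints at [1.29, 0.264, 1.604, -0, 1.274, -0.037], TCP at [0.163, 0.655, 0.231] pointing down, gripper open.
Joint ranges: [-2.63, 2.63], [-0.94, 2.18], [0.31, 2.57], [-1.31, 4.45], [0, 2.66], [-2.55, 2.55]. Speed limits (rad/s): [2.57, 2.57, 3.14, 3.14, 3.14, 3.14].

### API

Orientations are given as a unit quaternion [w, x, y, z].
In Python, from rig import sensors, imaging, job, spotter, robot gives the robot as it stands.
- The arm moves only by the shell command python3 -m jog 'ROWS' [FORCE]. ROWS is a JSON object whose one key "motion" holds one flat list of numbers, 7 for each row, row after row: the turn, a rotation vector about the tool's x, y, z in rad, then the shift along the tool's x, y, z in cm, then the finger opening in cm, from 0 to 8.54. A call has 1 to 10 rows; each row shifts and turns the commanded pose from where the row before left it, along the tool's axes as they then stand; what a row does not reach is not made up. A row lasts 1/12 s, in which the tool goes at most 41.7 mm and 7.16 degrees, less where a joint would pass 70% of its speed; a pose out of reach is approached as far as the arm can. A call with a gripper value outside its range is refused whole. The fingers move at their own pace and stop on an object; FORCE is the grip in N (left out, the last holds). Time passes only in rows, so rows that do not move let the fingers close. It gives the time, the measured TCP pose, the force, the opening and the grip force at its end, in the units of the state.
- sensors.state(): the state, without advancing time (a new reading comes with each control period).
- imaging.snapshot(name): name is "side" or "top"; returns a dict with "frame" (480x640x3 uint8, red, green, blue), "depth" (480x640 float32, m along the optical axis (not along the pixel's ray), 0 where there is no reading), "camera_matrix" (3x3 intrinsics, pixels), "D" ([k1, k2, p1, p2, k3] as OpenCV has them; the pictures are not rectified), "eye" and "attitude" of the camera in the world. Camera axes: x right, y down, z forward; pixel columns grow to the right and rows downward; lengths in m; the calibration is good to about 2 mm. A picture is of the moment at which its call begins.
- job.hand_in(): hands the job in; it is judged then, once.
Trained networks look in the newest picture that a camera, given by its name, has taken for a name from the list of things; names that differ only in an ending like _2 or _b are one class to them, and where a whole thing is asked for, a point or a joint stands for the part that bears it (a point fixed in the world has none). Each returns a list of dicts, best first, with "score" (0 to 1); they miss things now and then, are a little off and sometimes report something else, mostly with a low value. They report only what shows in the picture. A call takes as long as a camera call.
- spotter.recognise(name, camera): "uv" ([column, row] in pixels, amid what is visible of it).
- spotter.pinpoint(name, camera): "uv" ([column, row] in pixels: a listed point, or the origin of a listed thing).
The state is a dict: "t": time; "joints": joint angles; "joint_velocities": joint speeds; "joint_efforts": joint torques, N m; "ee_pos": TCP position; "tool_rot": TCP orientation; "force": force on the tool from outside, world axes, zero at the start; "ft_torque": the same for the moment, N m; "opening": opening from 0.0 (shut) to 1.0 (fully open); "finger_force": force on a finger pad.
Only numpy, scipy, OpenCV 4.12 (cv2) and the standard library are available. Lean on these libraries where they do the work, as an engineer would, in place of code of your own. Each camera call takes 0.05 s, during which the arm holds its last target. There are 200 camera calls.

## Working session

There is one attempt and no reset: what is moved stays moved. The work goes in short steps, Python scripts to look and compute and a shell command to move; the robot and the scene stay as the last step left them, time stands still between calls to the robot, and variables do not carry over. Pictures are saved under pics/ and viewed, at most 10 in all, crops included, and the job is handed in when it is done.

```bash
ls; mkdir -p pics; cat > h.py <<'E'
import numpy as np, cv2
from rig import sensors, imaging, job, spotter, robot
from scipy.spatial.transform import Rotation as R
def q2m(q): q=np.array(q,float); return R.from_quat([q[1],q[2],q[3],q[0]]).as_matrix()
def att(s):
    a=np.array(s["attitude"],float); return a if a.shape==(3,3) else q2m(a)
def ray(s,uv):
    p=cv2.undistortPoints(np.array([[uv]],float),np.array(s["camera_matrix"],float),np.array(s["D"],float))[0,0]
    return np.array(s["eye"],float), att(s)@np.array([p[0],p[1],1.])
def at_z(s,uv,z):
    e,d=ray(s,uv); return e+d*(z-e[2])/d[2]
def at_depth(s,uv):
    u,v=int(round(uv[0])),int(round(uv[1])); w=s["depth"][max(0,v-2):v+3,max(0,u-2):u+3]; w=w[w>0]
    e,d=ray(s,uv); return e+d*np.median(w) if len(w) else None
def proj(s,P):
    A=att(s); rv=cv2.Rodrigues(A.T)[0]; t=-A.T@np.array(s["eye"],float)
    return cv2.projectPoints(np.array(P,float).reshape(-1,3),rv,t,np.array(s["camera_matrix"],float),np.array(s["D"],float))[0][:,0]
def tri(r1,r2):
    (a,d),(b,e)=r1,r2; k=np.linalg.lstsq(np.c_[d,-e],b-a,rcond=None)[0]
    p,q=a+k[0]*d,b+k[1]*e; return (p+q)/2,np.linalg.norm(p-q)
def save(n,im): cv2.imwrite("pics/"+n,im[:,:,::-1])
E
python3 - <<'E'
from h import *
np.set_printoptions(precision=4,suppress=True)
S={c:imaging.snapshot(c) for c in("side","top")}
for c in S: save(c+"0.png",S[c]["frame"]); print(c,S[c]["eye"],S[c]["attitude"],S[c]["camera_matrix"])
for n in["rack","guard","guard_grip","leg_hinge","leg_bar","frying_pan","pan_centre","guard_left","guard_right","mug","spice_jar_2","fish_tin"]:
    r={}
    for c in S:
        o=spotter.pinpoint(n,c)
        if o: r[c]=o[0]; print(n,c,np.array(o[0]["uv"]),round(o[0]["score"],2),"depthpt",at_depth(S[c],o[0]["uv"]),"z0",at_z(S[c],o[0]["uv"],0))
    if len(r)==2: print("   tri",*tri(*[ray(S[c],r[c]["uv"]) for c in r]))
st=sensors.state();print(st, robot.grip_point_offset)
E
```

```text
pics
side [ 0.1102 -0.7893  0.6388] [-0.4812  0.8418 -0.2161  0.1143] [[470.5125   0.     307.9605]
 [  0.     470.5125 231.3196]
 [  0.       0.       1.    ]]
top [ 0.4051 -0.0471  1.2749] [-0.0449  0.7127 -0.699   0.0379] [[534.1383   0.     329.1711]
 [  0.     534.1383 241.9318]
 [  0.       0.       1.    ]]
rack side [367.6 376.2] 0.59 depthpt [ 0.4672 -0.3282 -0.0033] z0 [ 0.4654 -0.3305  0.    ]
rack top [450.4 278.9] 0.91 depthpt [ 0.4645 -0.2913  0.1454] z0 [ 0.4721 -0.3228  0.    ]
   tri [ 0.4716 -0.3242 -0.0093] 0.0022391794481130237
guard side [369.9 371.4] 0.67 depthpt [ 0.4682 -0.3323  0.0124] z0 [ 0.4753 -0.3232  0.    ]
guard top [450.9 274.3] 0.94 depthpt [ 0.4742 -0.2924  0.1455] z0 [ 0.4831 -0.3241  0.    ]
   tri [ 0.4801 -0.3228 -0.0024] 0.0071658858246637
guard_grip side [382.9 288.9] 0.68 depthpt [ 0.4763 -0.3372  0.1947] z0 [ 0.6367 -0.1389  0.    ]
guard_grip top [473.7 271.3] 0.91 depthpt [ 0.4773 -0.3245  0.2063] z0 [ 0.4913 -0.378   0.    ]
   tri [ 0.48   -0.3301  0.1882] 0.0032593263441856764
leg_hinge side [380.8 345.1] 0.72 depthpt [ 0.4746 -0.347  
[... 1185 characters left out ...]
19 -0.2087  0.0216] z0 [ 0.3914 -0.1884  0.    ]
fish_tin top [392.5 311.4] 0.63 depthpt [ 0.3929 -0.1836  0.0213] z0 [ 0.3927 -0.186   0.    ]
   tri [ 0.3925 -0.1862 -0.0024] 0.00021459232053193798
{'t': 1.3, 'joints': array([ 1.2901,  0.2639,  1.604 ,  0.    ,  1.2737, -0.0369]), 'joint_velocities': array([0.0011, 0.0015, 0.0008, 0.0008, 0.0004, 0.0002]), 'joint_efforts': array([  0.0011, -51.5068, -36.7719,  -0.    ,   0.0009,  -0.    ]), 'ee_pos': array([0.1629, 0.655 , 0.2313]), 'tool_rot': array([-0.    ,  0.1216,  0.9926,  0.    ]), 'force': array([-0.0489,  0.3219, -1.3516]), 'ft_torque': array([ 0.0348, -0.0184,  0.0021]), 'finger_force': 0.0, 'opening': 0.9967272298166614} -0.0187
```

View pics/side0.png

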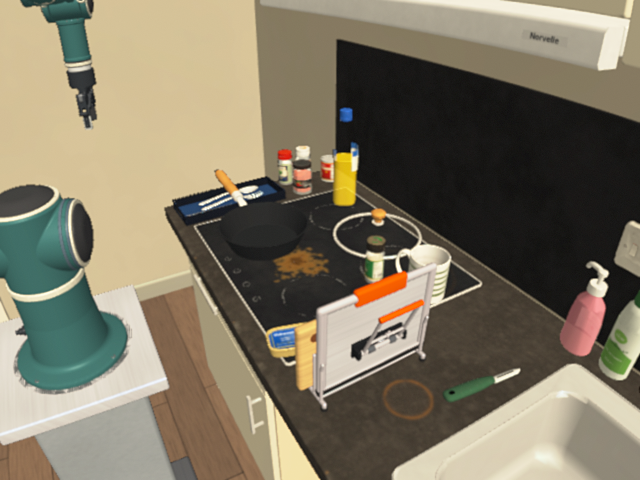

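View pics/top0.png

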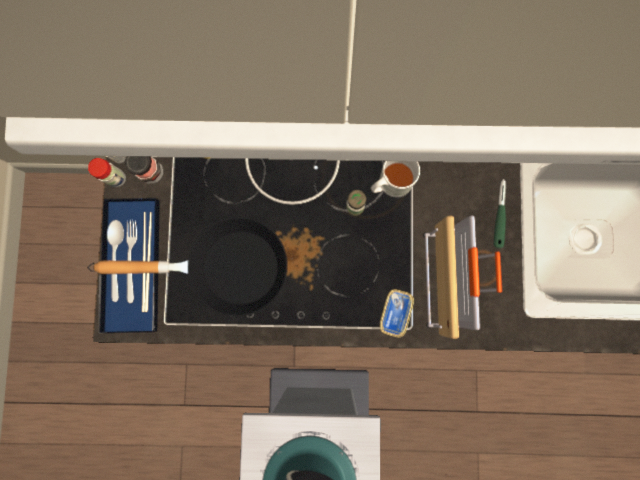

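```bash
python3 - <<'E'
from h import *
np.set_printoptions(precision=4,suppress=True)
def cloud(s):
    K=np.array(s["camera_matrix"],float);D=np.array(s["D"],float)
    v,u=np.mgrid[0:480,0:640]; p=cv2.undistortPoints(np.stack([u.ravel(),v.ravel()],1).astype(float)[:,None],K,D)[:,0]
    d=s["depth"].ravel(); return ((np.c_[p,np.ones(len(p))]*d[:,None])@att(s).T+np.array(s["eye"])).reshape(480,640,3)
for c in("top","side"):
    s=imaging.snapshot(c); P=cloud(s); h=cv2.cvtColor(s["frame"],cv2.COLOR_RGB2HSV)
    o=(h[...,0]<14)&(h[...,1]>170)&(h[...,2]>120)&(s["depth"]>0)
    q=P[o]; q=q[(abs(q[:,0]-.48)<.12)&(abs(q[:,1]+.35)<.08)&(q[:,2]>.14)]
    for nm,w in(("grip",q[q[:,1]>-.36]),("bar",q[q[:,1]<-.365])):
        m=np.median(w,0); print(c,nm,len(w),m,w.min(0),w.max(0),np.percentile(w[:,2],[5,50,95]))
        if nm=="grip" and c=="top": w=w[w[:,2]>.195]
        f=np.polyfit(w[:,0],w[:,1],1); print("  yaw deg",np.degrees(np.arctan(f[0])),"mid",(w[:,:2].min(0)+w[:,:2].max(0))/2)
    if c=="top":
        q=P[(abs(P[...,0]-.485)<.2)&(abs(P[...,1]-.174)<.15)&(P[...,2]>.045)&(P[...,2]<.075)]
        print("rim",len(q),np.percentile(q[:,2],[5,50,95]),q.min(0),q.max(0))
        # outer rim: circle fit robustly
        from scipy.optimize import least_squares
        r=least_squares(lambda a:np.hypot(q[:,0]-a[0],q[:,1]-a[1])-a[2],[.485,.174,.11],loss="soft_l1",f_scale=.004); print(r.x)
        g=P[(h[...,0]<22)&(h[...,1]>100)&(h[...,2]>120)&(P[...,1]>.32)&(P[...,1]<.5)&(abs(P[...,0]-.485)<.05)&(P[...,2]>.04)]
        f=np.polyfit(g[:,1],g[:,0],1);print("handle x=",f,g.min(0),g.max(0),"yaw",np.degrees(np.arctan(f[0])))
        b=P[(P[...,2]>.135)&(P[...,2]<.16)&(abs(P[...,0]-.48)<.15)&(P[...,1]>-.32)&(P[...,1]<-.26)]
        f=np.polyfit(b[:,0],b[:,1],1);print("board yaw",np.degrees(np.arctan(f[0])),b.min(0),b.max(0),np.median(b[:,2]))
        z=P[(abs(P[...,0]-.4)<.06)&(abs(P[...,1])<.02)];print("hob z",np.median(z[:,2]))
        for n in("mug","spice_jar_2"): print(n,spotter.recognise(n,c)[:2])
E
```

```text
top grip 367 [ 0.4784 -0.3247  0.2053] [ 0.4303 -0.3362  0.1878] [ 0.5241 -0.3188  0.2115] [0.1942 0.2053 0.2091]
  yaw deg 1.6252563018639927 mid [ 0.4772 -0.3275]
top bar 185 [ 0.4781 -0.3778  0.1881] [ 0.4378 -0.3853  0.1823] [ 0.5205 -0.3725  0.1934] [0.1846 0.1881 0.1914]
  yaw deg 2.0404454849612144 mid [ 0.4792 -0.3789]
rim 1748 [0.0464 0.0558 0.0624] [0.3757 0.0608 0.045 ] [0.6051 0.3235 0.0669]
[0.4895 0.176  0.1099]
handle x= [-0.0401  0.4976] [0.4656 0.351  0.0689] [0.4962 0.4888 0.0972] yaw -2.295326013666562
board yaw 1.2108601134818004 [ 0.3416 -0.32    0.1351] [ 0.6019 -0.2817  0.1594] 0.14496218640909797
hob z 0.000518368436589034
mug [{'uv': [399.1, 179.0], 'score': 0.7}]
spice_jar_2 [{'uv': [357.5, 200.8], 'score': 0.6}]
side grip 813 [ 0.4736 -0.3358  0.1971] [ 0.4271 -0.34    0.1774] [ 0.5251 -0.3239  0.2062] [0.181  0.1971 0.2047]
  yaw deg 1.6658451644333645 mid [ 0.4761 -0.3319]
side bar 241 [ 0.4778 -0.3843  0.1855] [ 0.4371 -0.3886  0.1791] [ 0.5191 -0.3791  0.1892] [0.1818 0.1855 0.1878]
  yaw deg 1.7495090462095422 mid [ 0.4781 -0.3839]
```

```bash
python3 -m jog '{"motion":[0,0,-0.091,0,0,-3.3,5, 0,0,-0.091,0,0,-3.3,5, 0,0,-0.091,0,0,-3.3,5, 0,0,0,-2.3,-2.6,0,5, 0,0,0,-2.3,-2.6,0,5, 0,0,0,-2.3,-2.6,0,5, 0,0,0,-2.3,-2.6,0,5, 0,0,0,-2.3,-2.6,0,5, 0,0,0,-2.3,-2.6,0,5, 0,0,0,-2.3,-2.6,0,5]}' 20
python3 -m jog '{"motion":[0,0,0,-2.3,-2.6,0,5, 0,0,0,-2.3,-2.6,0,5, 0,0,0,-2.3,-2.6,0,5, 0,0,0,-2.3,-2.6,0,5, 0,0,0,-2.3,-2.6,0,5, 0,0,0,-2,-2.6,0,5, 0,0,0,-2,-2.6,0,5, 0,0,0,0,-3.6,0,5, 0,0,0,0,-3.6,0,5, 0,0,0,0,-3.6,0,5]}'
```

```text
t: 2.33
ee_pos: [0.33, 0.4765, 0.3305]
tool_rot: [0.0, -0.015, 1.0, 0.0]
force: [1.1, 0.4, 0.3]
opening: 0.583
finger_force: 0.0
t: 3.17
ee_pos: [0.4927, 0.1908, 0.3302]
tool_rot: [-0.0, -0.015, 1.0, -0.0]
force: [1.0, 0.3, 0.6]
opening: 0.586
finger_force: 0.0
```

```bash
python3 -m jog '{"motion":[0,0,0,0.2,-3.8,0,5, 0,0,0,0.2,-3.8,0,5, 0,0,0,0.2,-3.8,0,5, 0,0,0,0.2,-3.8,0,5, 0,0,0,0.2,-3.8,0,5, 0,0,0,0.2,-3.8,0,5, 0,0,0,0.2,-3.8,0,5, 0,0,0,0.2,-3.8,0,5, 0,0,0,0.2,-3.8,0,5, 0,0,0,0.2,-3.8,0,5]}'
python3 -m jog '{"motion":[0,0,0,0.2,-3.8,0,5, 0,0,0,0.2,-3.8,0,5, 0,0,0,0.2,-3.8,0,5, 0,0,0,0.2,-3.8,0,5, 0,0,0,0.1,-2,0,5, 0,0,0,0,0,0,5, 0,0,0,0,0,0,5]}'
```

```text
t: 4.0
ee_pos: [0.4832, -0.1898, 0.3306]
tool_rot: [0.0, -0.015, 1.0, -0.0]
force: [0.9, 0.4, -0.3]
opening: 0.584
finger_force: 0.0
t: 4.58
ee_pos: [0.4793, -0.361, 0.3298]
tool_rot: [-0.0, -0.013, 1.0, 0.0]
force: [-0.1, -0.2, 0.0]
opening: 0.583
finger_force: 0.0
```

```bash
python3 -m jog '{"motion":[0,0,0,0.1,-2.6,0,5, 0,0,0,0,0,3.5,5, 0,0,0,0,0,3.5,5, 0,0,0,0,0,2,5, 0,0,0,0,0,0,5, 0,0,0,0,0,0,5]}'
python3 - <<'E'
from h import *
a=imaging.snapshot("side")["frame"][180:400,280:500]; b=imaging.snapshot("top")["frame"][200:350,400:550]
a=cv2.resize(a,(400,400)); b=cv2.resize(b,(400,400),interpolation=cv2.INTER_CUBIC); save("p1.png",np.hstack([a,b]))
E
```

```text
t: 5.08
ee_pos: [0.4791, -0.3842, 0.2392]
tool_rot: [-0.001, -0.015, 1.0, 0.001]
force: [0.5, 0.1, 0.1]
opening: 0.586
finger_force: 0.0
```

View pics/p1.png

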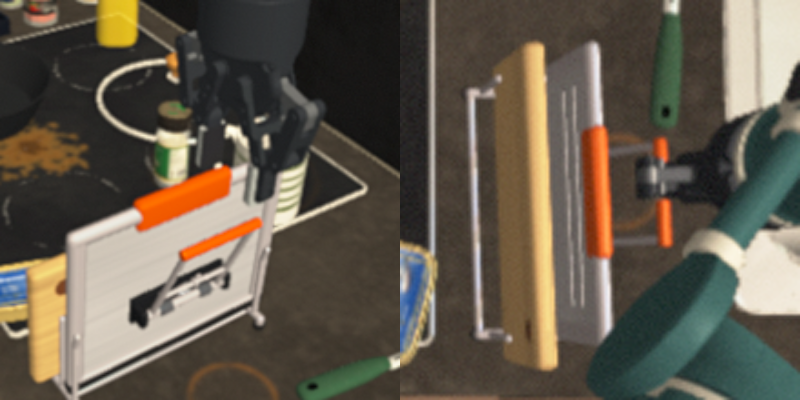

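```bash
python3 -m jog '{"motion":[0,0,0,0,-0.2,2,5, 0,0,0,0,0,2,5, 0,0,0,0,0,1.8,5, 0,0,0,0,0,1.5,5, 0,0,0,0,0,0,5, 0,0,0,0,0,0,5]}'
python3 - <<'E'
from h import *
a=imaging.snapshot("side")["frame"][210:400,300:490]; b=imaging.snapshot("top")["frame"][200:350,400:550]
a=cv2.resize(a,(400,400),interpolation=cv2.INTER_CUBIC); b=cv2.resize(b,(400,400),interpolation=cv2.INTER_CUBIC); save("p2.png",np.hstack([a,b]))
E
```

```text
t: 5.68
ee_pos: [0.4803, -0.3884, 0.1689]
tool_rot: [0.001, -0.015, 1.0, -0.001]
force: [0.0, -0.2, 0.9]
opening: 0.587
finger_force: 0.0
```

View pics/p2.png

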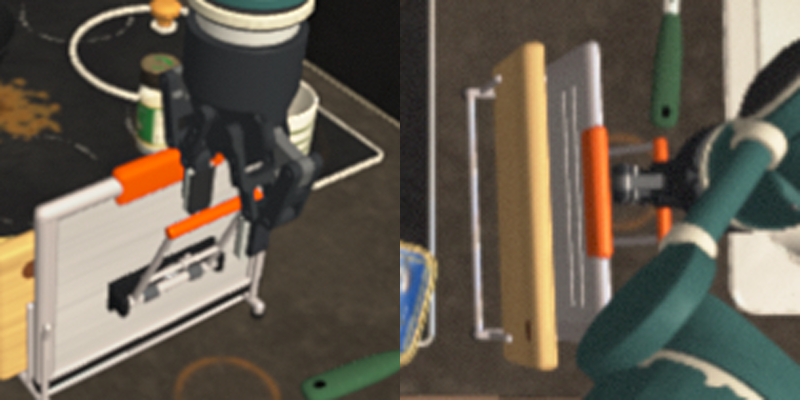

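```bash
python3 -m jog '{"motion":[0,0,0,0,-0.7,0,5, 0,0,0,0,-0.7,0,5, 0,0,0,0,-0.8,0.4,5, 0,0,0,0,-0.8,0.5,5, 0,0,0,0,-0.8,0.5,5, 0,0,0,0,-0.8,0.5,5, 0,0,0,0,-0.6,0.6,5, 0,0,0,0,-0.6,0.7,5, 0,0,0,0,-0.5,0.7,5, 0,0,0,0,-0.5,0.7,5]}'
python3 -m jog '{"motion":[0,0,0,0,-0.3,0.6,5, 0,0,0,0,-0.3,0.6,5, 0,0,0,0,-0.2,0.7,5, 0,0,0,0,-0.2,0.6,5, 0,0,0,0,-0.5,0.3,5, 0,0,0,0,-0.5,0,5, 0,0,0,0,0,0,5, 0,0,0,0,0,0,5]}'
python3 - <<'E'
from h import *
a=imaging.snapshot("side")["frame"][210:400,300:490]; b=imaging.snapshot("top")["frame"][200:350,400:550]
a=cv2.resize(a,(400,400),interpolation=cv2.INTER_CUBIC); b=cv2.resize(b,(400,400),interpolation=cv2.INTER_CUBIC); save("p3.png",np.hstack([a,b]))
E
```

```text
t: 6.62
ee_pos: [0.4813, -0.4562, 0.1199]
tool_rot: [-0.0, -0.014, 1.0, 0.001]
force: [1.9, 4.5, -1.5]
opening: 0.582
finger_force: 1.9
t: 7.28
ee_pos: [0.4812, -0.467, 0.0886]
tool_rot: [-0.002, -0.014, 1.0, 0.009]
force: [4.5, 21.8, -4.7]
opening: 0.583
finger_force: 10.6
```

View pics/p3.png

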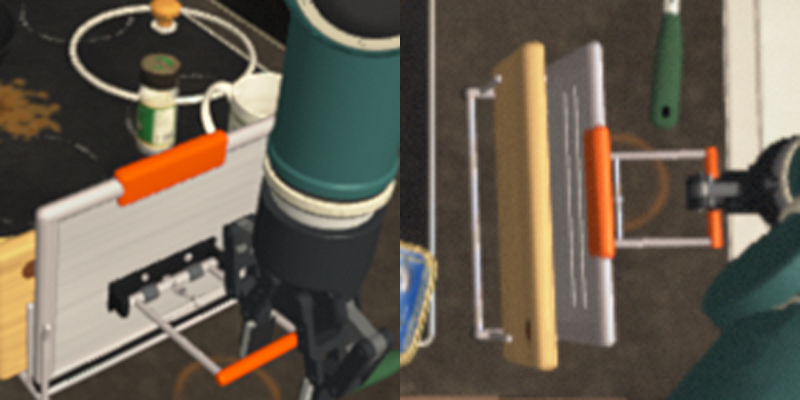

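```bash
python3 -m jog '{"motion":[0,0,0,0,0.4,0,5, 0,0,0,0,0.4,0,5, 0,0,0,0,0.6,0,5, 0,0,0,0,0,0,5, 0,0,0,0,0,0,5, 0,0,0,0,0,0,5]}'
python3 - <<'E'
from h import *
a=imaging.snapshot("side")["frame"][210:400,300:490]; b=imaging.snapshot("top")["frame"][200:350,400:550]
a=cv2.resize(a,(400,400),interpolation=cv2.INTER_CUBIC); b=cv2.resize(b,(400,400),interpolation=cv2.INTER_CUBIC); save("p4.png",np.hstack([a,b]))
E
```

```text
t: 7.88
ee_pos: [0.4819, -0.4634, 0.0942]
tool_rot: [0.001, -0.014, 1.0, -0.001]
force: [0.0, -0.4, 0.4]
opening: 0.586
finger_force: 0.0
```

View pics/p4.png

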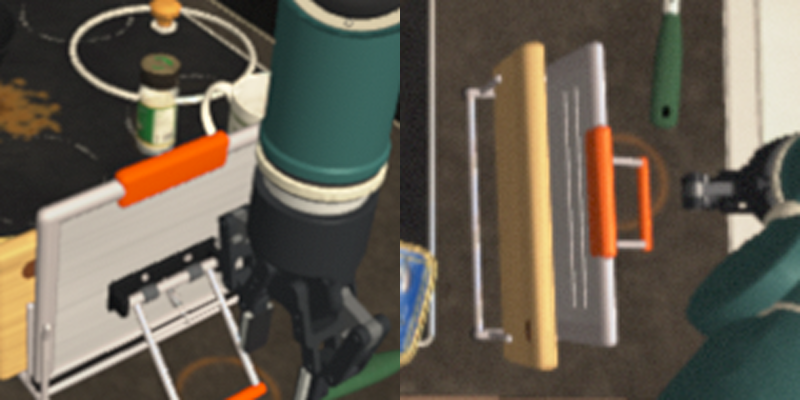

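```bash
python3 -m jog '{"motion":[0,0,0,0,0,-2,5, 0,0,0,0,0,-3.5,5, 0,0,0,0,0,-3.5,5, 0,0,0,0,0,-3.5,5, 0,0,0,0,0,-3.5,5, 0,0,0,0,0,-2.5,4, 0,0,0,0,3,0,4, 0,0,0,0,3.5,0,4, 0,0,0,0,3.5,0,4, 0,0,0,0,3,0,4]}'
python3 -m jog '{"motion":[0,0,0,0,0.4,0,4, 0,0,0,0,0,0,4, 0,0,0,0,0,0,4]}'
python3 - <<'E'
from h import *
np.set_printoptions(precision=4,suppress=True)
for c in("side","top"):
    s=imaging.snapshot(c)
    for n in("guard_grip","leg_bar"):
        o=spotter.pinpoint(n,c)
        if o: print(c,n,o[0]["score"],at_z(s,o[0]["uv"],.191 if n=="guard_grip" else .016))
E
```

```text
t: 8.82
ee_pos: [0.4776, -0.3311, 0.2788]
tool_rot: [0.0, -0.014, 1.0, -0.0]
force: [0.2, -0.7, -0.4]
opening: 0.468
finger_force: 0.0
t: 9.07
ee_pos: [0.478, -0.3289, 0.2788]
tool_rot: [0.0, -0.015, 1.0, -0.001]
force: [-0.5, -0.8, 0.2]
opening: 0.471
finger_force: 0.0
side guard_grip 0.93 [ 0.4722 -0.3351  0.191 ]
side leg_bar 0.96 [ 0.4733 -0.4232  0.016 ]
top guard_grip 0.63 [ 0.4749 -0.3354  0.191 ]
```

```bash
python3 -m jog '{"motion":[0,0,0,0.2,-0.2,2.5,4.5, 0,0,0,0,0,2.5,4.5, 0,0,0,0,0,2.5,4.5, 0,0,0,0,0,2,4.5, 0,0,0,0,0,1.1,4.5, 0,0,0,0,0,0,4.5, 0,0,0,0,0,0,4.5]}'
python3 -m jog '{"motion":[0,0,0,0,0,0,2.5, 0,0,0,0,0,0,2.5, 0,0,0,0,0,0,1.8, 0,0,0,0,0,0,1.0, 0,0,0,0,0,0,1.0, 0,0,0,0,0,0,1.0, 0,0,0,0,0,0,1.0]}' 60
```

```text
t: 9.95
ee_pos: [0.4757, -0.3305, 0.172]
tool_rot: [-0.0, -0.014, 1.0, 0.0]
force: [0.5, -0.4, 0.3]
opening: 0.53
finger_force: 0.0
t: 10.53
ee_pos: [0.4767, -0.329, 0.1742]
tool_rot: [0.001, -0.014, 1.0, 0.001]
force: [0.5, 4.3, 6.7]
opening: 0.157
finger_force: 58.3
```

```bash
python3 -m jog '{"motion":[0,0,0,0,0.15,0,1, 0,0,0,0,0,-0.5,1, 0,0,0,0,0,-1,1, 0,0,0,0,0,-1.5,1, 0,0,0,0,0,-1.5,1, 0,0,0,0,0,-1.5,1, 0,0,0,0,0,-1.5,1, 0,0,0,0,0,-1.5,1, 0,0,0,0,0,-1.5,1, 0,0,0,0,0,-1.5,1]}' 90
python3 -m jog '{"motion":[0,0,0,0,0,-1.5,1, 0,0,0,0,0,-1.5,1, 0,0,0,0,0,-1.5,1, 0,0,0,0,0,-1.5,1, 0,0,0,0,0,-1,1, 0,0,0,0,0,0,1, 0,0,0,0,0,0,1]}'
python3 - <<'E'
from h import *
a=imaging.snapshot("side")["frame"][130:400,250:520]; b=imaging.snapshot("top")["frame"][200:350,400:550]
a=cv2.resize(a,(400,400),interpolation=cv2.INTER_CUBIC); b=cv2.resize(b,(400,400),interpolation=cv2.INTER_CUBIC); save("p5.png",np.hstack([a,b]))
E
```

```text
t: 11.37
ee_pos: [0.4749, -0.3285, 0.292]
tool_rot: [-0.001, -0.015, 1.0, 0.001]
force: [-0.0, -0.7, -7.6]
opening: 0.15
finger_force: 87.7
t: 11.95
ee_pos: [0.4758, -0.3289, 0.3622]
tool_rot: [0.0, -0.015, 1.0, -0.0]
force: [-0.6, -0.4, -7.9]
opening: 0.149
finger_force: 87.8
```

View pics/p5.png

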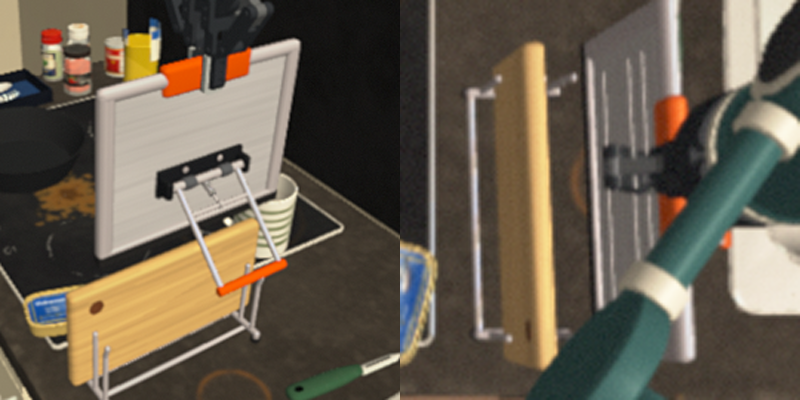

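```bash
python3 -m jog '{"motion":[0,0,0,-0.2,1.2,0,1, 0,0,0,-0.2,2.2,0,1, 0,0,0,-0.2,2.5,0,1, 0,0,0,-0.2,2.5,0,1, 0,0,0,-0.2,2.5,0,1, 0,0,0,-0.2,2.5,0,1, 0,0,0,-0.2,2.5,0,1, 0,0,0,-0.2,2.5,0,1, 0,0,0,-0.2,2.5,0,1, 0,0,0,-0.2,2.5,0,1]}'
python3 -m jog '{"motion":[0,0,0,-0.2,2.5,0,1, 0,0,0,-0.2,2.5,0,1, 0,0,0,-0.2,2.2,0,1, 0,0,0,-0.2,2,0,1, 0,0,0,0,0.7,0,1, 0,0,0,0,0,0,1, 0,0,0,0,0,2,1, 0,0,0,0,0,2.5,1, 0,0,0,0,0,2.5,1, 0,0,0,0,0,2.5,1]}'
python3 -m jog '{"motion":[0,0,0,0,0,2.5,1, 0,0,0,0,0,2,1, 0,0,0,0,0,2,1, 0,0,0,0,0,1.2,1, 0,0,0,0,0,0,1, 0,0,0,0,0,0,1]}'
python3 - <<'E'
from h import *
np.set_printoptions(precision=4,suppress=True)
S={c:imaging.snapshot(c) for c in("side","top")}
for n in("guard","guard_left","guard_right","leg_bar","guard_grip","pan_centre","frying_pan"):
    r={}
    for c in S:
        o=spotter.pinpoint(n,c)
        if o: r[c]=o[0]; print(n,c,round(o[0]["score"],2),at_depth(S[c],o[0]["uv"]),at_z(S[c],o[0]["uv"],.195 if n=="guard_grip" else .015 if n!="pan_centre" else 0))
    if len(r)==2: print("  tri",*tri(*[ray(S[c],r[c]["uv"]) for c in r]))
a=S["side"]["frame"][100:420,150:470];b=S["top"]["frame"][150:350,170:420]
save("p6.png",np.hstack([cv2.resize(a,(400,400)),cv2.resize(b,(400,400))]))
E
```

```text
t: 12.88
ee_pos: [0.4881, -0.0923, 0.361]
tool_rot: [-0.001, -0.015, 1.0, 0.0]
force: [0.3, 0.0, -7.3]
opening: 0.149
finger_force: 87.8
t: 13.72
ee_pos: [0.4936, 0.0041, 0.2659]
tool_rot: [-0.0, -0.014, 1.0, -0.0]
force: [0.5, 0.1, -7.9]
opening: 0.148
finger_force: 88.1
t: 14.22
ee_pos: [0.4934, 0.0045, 0.1897]
tool_rot: [-0.001, -0.014, 1.0, -0.0]
force: [0.2, -0.6, -7.7]
opening: 0.151
finger_force: 88.1
guard side 0.56 [ 0.4822 -0.0005  0.0362] [0.4953 0.0272 0.015 ]
guard top 0.97 [ 0.4577 -0.0147  0.5552] [0.4971 0.0096 0.015 ]
  tri [0.4923 0.0107 0.0265] 0.008654162961625807
guard_left side 0.74 [ 0.383  -0.0032  0.0379] [0.3934 0.0268 0.015 ]
guard_left top 0.66 [ 0.3901 -0.0018  0.0042] [ 0.3903 -0.0022  0.015 ]
  tri [ 0.3872 -0.0017  0.0358] 0.007043956233935919
guard_right side 0.93 [0.6016 0.0055 0.0336] [0.6167 0.0299 0.015 ]
leg_bar side 0.88 [ 0.4952 -0.088   0.0238] [ 0.5007 -0.078   0.015 ]
leg_bar top 0.57 [ 0.4972 -0.0801  0.0015] [ 0.4962 -0.0798  0.015 ]
  tri [ 0.4975 -0.0804  0.0176] 0.003238829201883762
guard_grip side 0.91 [ 0.4887 -0.014   0.215 ] [0.5065 0.0225 0.195 ]
guard_grip top 0.75 [ 0.4685 -0.015   0.5703] [0.5023 0.0021 0.195 ]
  tri [0.4993 0.0025 0.2055] 0.004448005985448034
pan_centre top 0.8 [0.4861 0.1739 0.0048] [0.4864 0.1747 0.    ]
frying_pan side 0.71 [ 0.3849 -0.004   0.1752] [0.4798 0.2674 0.015 ]
frying_pan top 0.61 [0.4821 0.2697 0.0248] [0.4827 0.2722 0.015 ]
  tri [0.4824 0.2733 0.0114] 0.001044674349446252
```

View pics/p6.png

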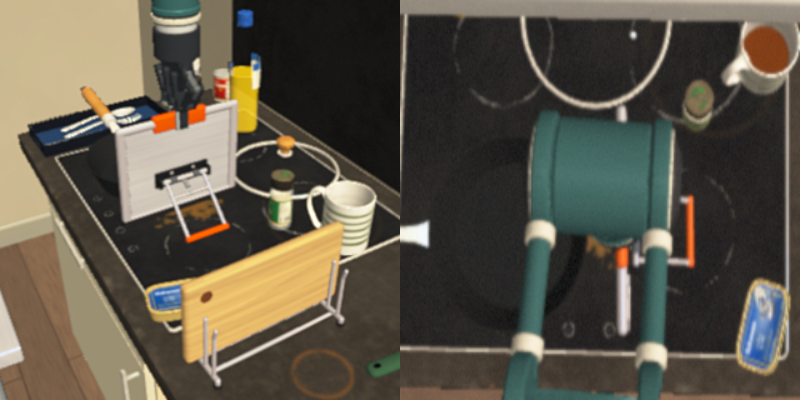

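```bash
python3 -m jog '{"motion":[0,0,0,0,0,0.7,1, 0,0,0,0,0,0.6,1, 0,0,0,0,0,0.5,1, 0,0,0,0,0,0.3,1, 0,0,0,0,0,0.2,1, 0,0,0,0,0,0,1, 0,0,0,0,0,0,1]}'
python3 -m jog '{"motion":[0,0,0,0,0,0.15,1, 0,0,0,0,0,0.1,1, 0,0,0,0,0,0.1,1, 0,0,0,0,0,0,1, 0,0,0,0,0,0,1]}'
```

```text
t: 15.6
ee_pos: [0.494, 0.0049, 0.1671]
tool_rot: [-0.0, -0.015, 1.0, -0.0]
force: [0.1, 0.2, -6.9]
opening: 0.144
finger_force: 88.3
t: 16.02
ee_pos: [0.4947, 0.0054, 0.1647]
tool_rot: [0.001, -0.015, 1.0, 0.0]
force: [-1.4, 3.2, -1.2]
opening: 0.147
finger_force: 89.0
```

```bash
python3 -m jog '{"motion":[0,0,0,0,0,0.15,1, 0,0,0,0,0,0.1,1, 0,0,0,0,0,0,1, 0,0,0,0,0,0,1, 0,0,0,0,0,0,1]}'
python3 - <<'E'
from h import *
np.set_printoptions(precision=4,suppress=True)
S={c:imaging.snapshot(c) for c in("side","top")}
for n in("guard_left","guard_right","leg_bar","guard_grip","pan_centre"):
    for c in S:
        o=spotter.pinpoint(n,c)
        if o: print(n,c,round(o[0]["score"],2),at_depth(S[c],o[0]["uv"]),at_z(S[c],o[0]["uv"],.181 if n=="guard_grip" else .005 if n=="leg_bar" else 0))
print(sensors.state()["ft_torque"],sensors.state()["force"])
a=S["side"]["frame"][160:330,230:400]
save("p7.png",cv2.resize(a,(600,600),interpolation=cv2.INTER_CUBIC))
E
```

```text
t: 16.43
ee_pos: [0.4946, 0.0054, 0.1643]
tool_rot: [0.001, -0.015, 1.0, 0.0]
force: [-7.3, 3.5, 11.7]
opening: 0.145
finger_force: 91.1
guard_left side 0.63 [ 0.3873 -0.0025  0.0104] [0.3918 0.0105 0.    ]
guard_left top 0.56 [0.3946 0.0011 0.019 ] [0.3945 0.0018 0.    ]
guard_right side 0.57 [0.6012 0.0053 0.0142] [0.6124 0.0234 0.    ]
leg_bar side 0.58 [ 0.4924 -0.0839  0.0067] [ 0.4934 -0.0821  0.005 ]
leg_bar top 0.73 [ 0.4998 -0.0801  0.0026] [ 0.4996 -0.08    0.005 ]
guard_grip side 0.78 [ 0.4901 -0.013   0.1923] [0.4998 0.0067 0.181 ]
pan_centre side 0.73 [ 0.3761 -0.2211  0.0238] [ 0.3864 -0.1992  0.    ]
pan_centre top 0.63 [0.4848 0.1742 0.004 ] [0.485  0.1749 0.    ]
[ 0.7394  1.157  -0.0759] [-7.0689  3.2295 11.4077]
```

View pics/p7.png

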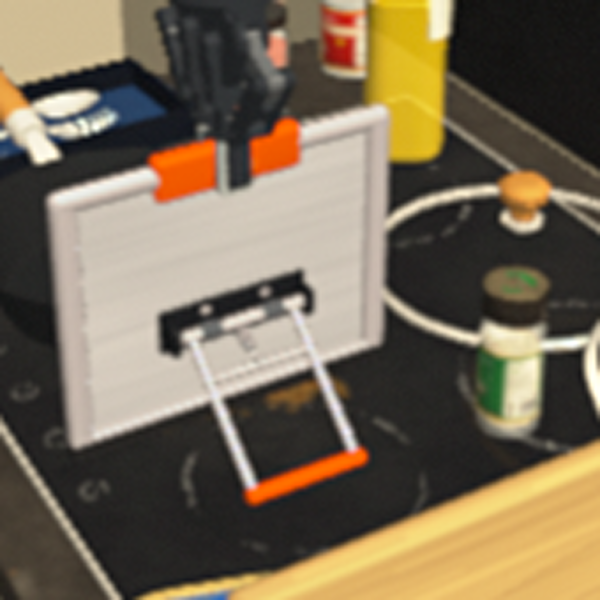

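```bash
python3 -m jog '{"motion":[0,0,0,0.1,0.05,0,1, 0,0,0,0,0,0,1, 0,0,0,0,0,0,1, 0,0,0,0,0,0,1]}'
python3 - <<'E'
from h import *
np.set_printoptions(precision=4,suppress=True)
s=imaging.snapshot("side"); K=np.array(s["camera_matrix"],float);D=np.array(s["D"],float)
v,u=np.mgrid[0:480,0:640]; p=cv2.undistortPoints(np.stack([u.ravel(),v.ravel()],1).astype(float)[:,None],K,D)[:,0]
P=((np.c_[p,np.ones(len(p))]*s["depth"].ravel()[:,None])@att(s).T+np.array(s["eye"])).reshape(480,640,3)
h=cv2.cvtColor(s["frame"],cv2.COLOR_RGB2HSV); ok=s["depth"]>0
b=P[(h[...,0]<14)&(h[...,1]>170)&(h[...,2]>120)&ok&(abs(P[...,0]-.49)<.07)&(abs(P[...,1]+.085)<.04)]
print("bar",len(b),b.mean(0),np.percentile(b[:,2],[5,50,95]),np.polyfit(b[:,0],b[:,1],1)[0])
hb=P[ok&(abs(P[...,0]-.49)<.1)&(abs(P[...,1]+.12)<.015)&(abs(P[...,2])<.03)]; print("hob",np.median(hb[:,2]))
g=P[ok&(abs(P[...,0]-.494)<.1)&(abs(P[...,1]-.0)<.014)&(P[...,2]>.02)&(P[...,2]<.14)&(h[...,1]<60)&((abs(P[...,0]-.494)>.06)|(P[...,2]>.11))]
A=np.c_[g[:,0]-.494,g[:,2]-.09,np.ones(len(g))]
w=np.ones(len(g))
for _ in range(5):
    k=np.linalg.lstsq(A*w[:,None],g[:,1]*w,rcond=None)[0]; w=(abs(A@k-g[:,1])<.004)*1.
print("sheet face: yaw deg",np.degrees(k[0]),"lean dy/dz deg",np.degrees(k[1]),"y at z=.09",k[2],len(g))
# bottom corners of orange bar in image
E
```

```text
t: 17.37
ee_pos: [0.4944, 0.0056, 0.1642]
tool_rot: [0.002, -0.015, 1.0, 0.0]
force: [-4.3, 2.6, 8.3]
opening: 0.153
finger_force: 90.6
bar 195 [ 0.4972 -0.0877  0.0042] [-0.0028  0.0053  0.0087] 0.06486945464229993
hob -0.0019108721611857948
sheet face: yaw deg 2.0462441930253585 lean dy/dz deg -0.799211827923231 y at z=.09 0.004769896938061889 1997
```

```bash
python3 -c "
from rig import job; print(job.hand_in())"
```

```text
the job is handed in; nothing more can be done
None
```

The splash guard is on the hob with its leg snapped open on the side away from the pan. It stands about 5 cm from the rim, square to the handle and within about a degree of upright, and the gripper still holds it by the orange grip; I handed the job in at about 17 s of the 51 s, with no verdict shown, and saw nothing shift the pan, mug, jar or tin.

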